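Set the steel casting flasks over the wax trees

ROBOT

A 6-joint arm with a two-finger parallel gripper is mounted at the origin on a cart in front of the work surface, level with it; the furniture and walls round the work are solid. World frame = base frame: x ahead of the robot, y to its left, z up, the work surface at z = 0. Lengths are in m, angles in rad, forces in N, time in s.
With the tool pointing down it reaches from about 0.35 to 0.975 m from the base axis. Payload 4.9 kg.
Tool frame: the origin (TCP) lies midway between the tips of the shut fingers; the grasp point (between the pads) lies ctrl.tcp_to_grasp behind it (ctrl.tcp_to_grasp is the distance from the TCP to the grasp point, in m); z points along the fingers, y is the direction in which the jaws open and shut (so a half turn about z gives the same grasp; the last joint's range is limited). The gripper opens to 85 mm and grips with 20 to 120 N. Pads are 22 mm wide; open, the fingers measure 114 mm over their backs; the gripper's body (76 mm by 85 mm) begins 54 mm behind the grasp point. The pads swing forward as they close: fully open they stand 13 mm farther back than shut.
Start: joints at [1.121, 0.053, 1.613, -0, 1.476, -0.119], TCP at [0.203, 0.591, 0.231] pointing down, gripper open.
Joint ranges: [-3.01, 3.01], [-1.01, 2.22], [0.06, 2.58], [-1.02, 4.17], [0.09, 2.62], [-3.14, 3.14]. Speed limits (rad/s): [2.57, 2.57, 3.14, 3.14, 3.14, 3.14].

INTERFACE

Orientations are given as a rotation vector (axis times angle).
In Python, from station import ctrl, get_image, calibration, finish_job, models gives the robot as it stands.
- The arm moves only by the shell command python3 -m creep 'ROWS' [FORCE]. ROWS is JSON, a list of rows, each a list of 7 numbers: the opening, from 0 (shut) to 1 (fully open), then the shift along the tool's x, y, z in m, then the turn, a rotation vector about the tool's x, y, z in degrees. A call has 1 to 20 rows; each row shifts and turns the commanded pose from where the row before left it, along the tool's axes as they then stand; what a row does not reach is not made up. A row lasts 1/10 s, in which the tool goes at most 50 mm and 8.59 degrees, less where a joint would pass 70% of its speed; a pose out of reach is approached as far as the arm can. A call with a gripper value outside its range is refused whole. The fingers move at their own pace and stop on an object; FORCE is the grip in N (left out, the last holds). Time passes only in rows, so rows that do not move let the fingers close. It gives the time, the measured TCP pose, the force and the opening at its end, in the units of the state.
- ctrl.get_obs(): the state, without advancing time (a new reading comes with each control period).
- get_image(name): name is "scene" or "top" or "wrist"; returns the picture (384x512x3 uint8, red, green, blue); there is no depth.
- calibration(name): a dict with "mtx" (3x3 intrinsics, pixels), "R" (3x3) and "t" (3): a world point X has camera coordinates R X + t. Camera axes: x right, y down, z forward; pixel columns grow to the right and rows downward; lengths in m; the calibration is good to about 2 mm. A picture is of the moment at which its call begins: read the wrist's pose just before it. calibration takes no time and is no camera call; for the wrist camera it gives the pose at the moment of the call.
- finish_job(): hands the job in, once; it reports no verdict.
Trained networks look in the newest picture that a camera, given by its name, has taken for a name from the list of things; names that differ only in an ending like _2 or _b are one class to them, and where a whole thing is asked for, a point or a joint stands for the part that bears it (a point fixed in the world has none). Each returns a list of dicts, best first, with "conf" (0 to 1); they miss things now and then, are a little off and sometimes report something else, mostly with a low value. They report only what shows in the picture. A call takes as long as a camera call. They do not tell look-alikes from the thing itself.
- models.search_frame(camera, name): "extent" ([left, top, right, bottom] in pixels, round what is visible of it).
The state is a dict: "t": time; "q": joint angles; "dq": joint speeds; "effort": joint torques, N m; "tool_pos": TCP position; "tool_rot": TCP orientation; "contact_force": force on the tool from outside, world axes, zero at the start; "wrist_torque": the same for the moment, N m; "opening": finger opening in m.
Only numpy, scipy, OpenCV 4.12 (cv2) and the standard library are available. Lean on these libraries where they do the work, as an engineer would, in place of code of your own. Each camera call takes 0.05 s, during which the arm holds its last target. There are 200 camera calls.

TASK

Close up the three blue wax trees for investing: pick out the steel flask that belongs to each rubber base, namely the one that just slips over the base's boss and stands taller than its wax, and lower it over the wax until it stands square and fully down on the base's flat foot. The wax is brittle, so do not press or knock against it. The low wide flask is too short for any of them and stays where it is.

Things in the scene. Friction and masses are not known exactly. Their poses are not given: they have to be found in the camera images.
- flask_small_mid (a point): small casting flask: loose upright stainless-steel tube, open at both ends, 40 mm outside diameter, 34 mm bore, 52 mm high. The point is its centre, half-way up; z along the axis, either end may be up. Grip it across the outside near the top. A fixed grinder hose arches between flasks and bases (x 0.28, y -0.2 to x 0.62, y 0.12; crest 0.25 m high): carry the lower rim above 0.27 m there.
- flask_medium_mid (a point): medium casting flask: loose upright stainless-steel tube, open at both ends, 52 mm outside diameter, 46 mm bore, 62 mm high. The point is its centre, half-way up; z along the axis, either end may be up. Grip it across the outside near the top. A fixed grinder hose arches between flasks and bases (x 0.28, y -0.2 to x 0.62, y 0.12; crest 0.25 m high): carry the lower rim above 0.27 m there.
- flask_large_mid (a point): large casting flask: loose upright stainless-steel tube, open at both ends, 64 mm outside diameter, 58 mm bore, 84 mm high. The point is its centre, half-way up; z along the axis, either end may be up. Grip it across the outside near the top. A fixed grinder hose arches between flasks and bases (x 0.28, y -0.2 to x 0.62, y 0.12; crest 0.25 m high): carry the lower rim above 0.27 m there.
- flask_short_mid (a point): a fourth steel flask that is not needed: same look and 64 mm diameter as the large one but only 46 mm high, too short for the large wax. The point is its centre, half-way up (23 mm); z along the axis.
- base_small: small sprue base of red-brown rubber, loose (0.4 kg), for the small flask: flat round foot 52 mm across, 8 mm thick; round boss in the middle, 30 mm across at the foot, tapering to 19 mm at 18 mm height, top at 21 mm. The flask slips over the boss with 2 mm play all round and stands on the foot, its lower rim 8 mm above the bench. Origin: centre of the underside; z up.
- base_medium: medium sprue base of red-brown rubber, loose (0.4 kg), for the medium flask: flat round foot 64 mm across, 8 mm thick; round boss in the middle, 42 mm across at the foot, tapering to 31 mm at 18 mm height, top at 21 mm. The flask slips over the boss with 2 mm play all round and stands on the foot, its lower rim 8 mm above the bench. Origin: centre of the underside; z up.
- base_large: large sprue base of red-brown rubber, loose (0.4 kg), for the large flask: flat round foot 76 mm across, 8 mm thick; round boss in the middle, 54 mm across at the foot, tapering to 43 mm at 18 mm height, top at 21 mm. The flask slips over the boss with 2 mm play all round and stands on the foot, its lower rim 8 mm above the bench. Origin: centre of the underside; z up.
- wax_small: brittle tree of blue wax (leaves on a stem) standing upright on the axis of base_small and fixed to it; 16 mm across, its top 48 mm above the bench (28 mm above this origin). Origin: its foot on the boss, 20 mm above the underside of the base; z up along the tree.
- wax_medium: brittle tree of blue wax (leaves on a stem) standing upright on the axis of base_medium and fixed to it; 22 mm across, its top 58 mm above the bench (38 mm above this origin). Origin: its foot on the boss, 20 mm above the underside of the base; z up along the tree.
- wax_large: brittle tree of blue wax (leaves on a stem) standing upright on the axis of base_large and fixed to it; 28 mm across, its top 78 mm above the bench (58 mm above this origin). Origin: its foot on the boss, 20 mm above the underside of the base; z up along the tree.
Mind the look-alikes: they are no part of the job. What is shaped like the part that bears flask_short_mid but green is not meant. Leave any orange look-alike of the part that bears flask_small_mid alone.

How it is judged:
By the outcome, as a careful person would: the job done as asked, in the order asked, and still so for the second after the job is handed in, with the robot touching nothing.
It also fails if it takes over 112 s, if anything falls off the work surface, if the arm or the gripper's body presses on something with over 40 N, if the wrist force passes 120 N, or if a joint passes its speed limit or range.

## Working session

There is one attempt and no reset: what is moved stays moved. The work goes in short steps, Python scripts to look and compute and a shell command to move; the robot and the scene stay as the last step left them, time stands still between calls to the robot, and variables do not carry over. Pictures are saved under pics/ and viewed, about 12 in all and at most 16, crops included, and the job is handed in when it is done.

```bash
ls; mkdir -p pics
python3 - <<'E'
from station import ctrl,get_image,calibration,models
import cv2,numpy as np
o=ctrl.get_obs();print(o['t'],o['tool_pos'],o['tool_rot'],o['opening'],ctrl.tcp_to_grasp)
for c in("scene","top"):
    im=get_image(c);cv2.imwrite(f"pics/{c}0.png",cv2.resize(im[:,:,::-1],(800,600),interpolation=cv2.INTER_CUBIC))
    k=calibration(c);print(c,np.round(k['mtx'],1).tolist(),np.round(k['R'],3).tolist(),np.round(k['t'],3).tolist())
    for n in["flask_small_mid","flask_medium_mid","flask_large_mid","flask_short_mid","base_small","base_medium","base_large","wax_small","wax_medium","wax_large"]:
        print(n,[(np.round(d['extent']).astype(int).tolist(),round(d['conf'],2)) for d in models.search_frame(c,n)[:4]])
E
```

```text
pics
0.0 [0.20271275 0.59054429 0.23005303] [-0.51719232 -3.09815053  0.00316763] 0.085394205356326 0.0187
scene [[493.2, 0.0, 253.1], [0.0, 493.2, 186.2], [0.0, 0.0, 1.0]] [[-0.996, -0.094, 0.007], [-0.086, 0.879, -0.47], [0.038, -0.468, -0.883]] [0.581, 0.045, 1.392]
flask_small_mid [([223, 149, 238, 171], 0.76), ([283, 241, 290, 251], 0.59), ([251, 156, 266, 178], 0.53)]
flask_medium_mid [([261, 74, 278, 99], 0.93)]
flask_large_mid [([251, 119, 276, 150], 0.88)]
flask_short_mid [([297, 91, 319, 118], 0.66)]
base_small [([273, 304, 297, 326], 0.64)]
base_medium [([226, 263, 248, 284], 0.65), ([254, 118, 276, 149], 0.49)]
base_large [([270, 234, 302, 266], 0.69)]
wax_small [([255, 76, 279, 100], 0.53), ([270, 238, 300, 265], 0.23)]
wax_medium []
wax_large []
top [[463.1, 0.0, 259.1], [0.0, 463.1, 194.4], [0.0, 0.0, 1.0]] [[-0.02, -1.0, -0.003], [-0.997, 0.02, -0.079], [0.079, 0.001, -0.997]] [0.06, 0.56, 1.337]
flask_small_mid [([288, 152, 301, 172], 0.56), ([284, 184, 301, 199], 0.55)]
flask_medium_mid [([378, 174, 397, 193], 0.66)]
flask_large_mid [([314, 180, 343, 203], 0.79)]
flask_short_mid [([360, 222, 386, 243], 0.49), ([341, 147, 370, 170], 0.49)]
base_small [([144, 216, 166, 233], 0.59)]
base_medium [([178, 171, 198, 192], 0.77)]
base_large [([201, 211, 227, 238], 0.97), ([314, 178, 340, 198], 0.57)]
wax_small []
wax_medium []
wax_large [([211, 224, 214, 224], 0.58)]
```

View pics/top0.png

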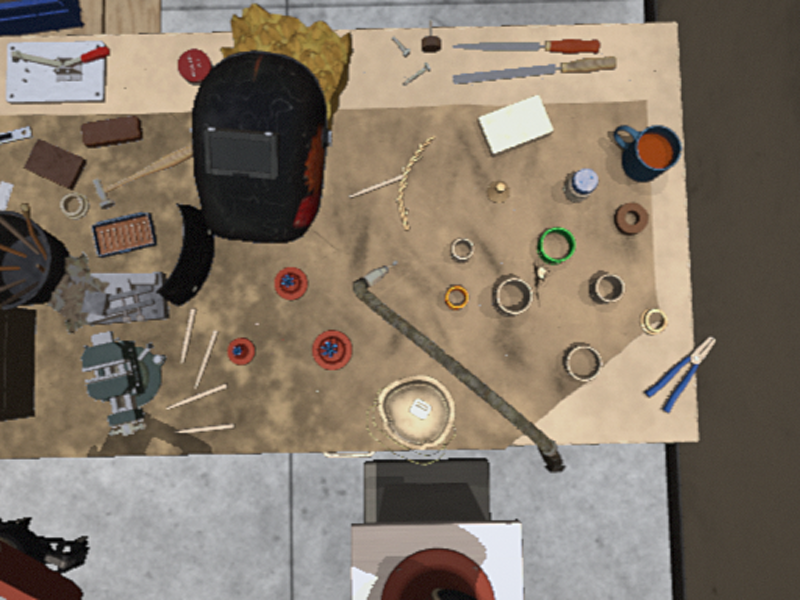

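View pics/scene0.png

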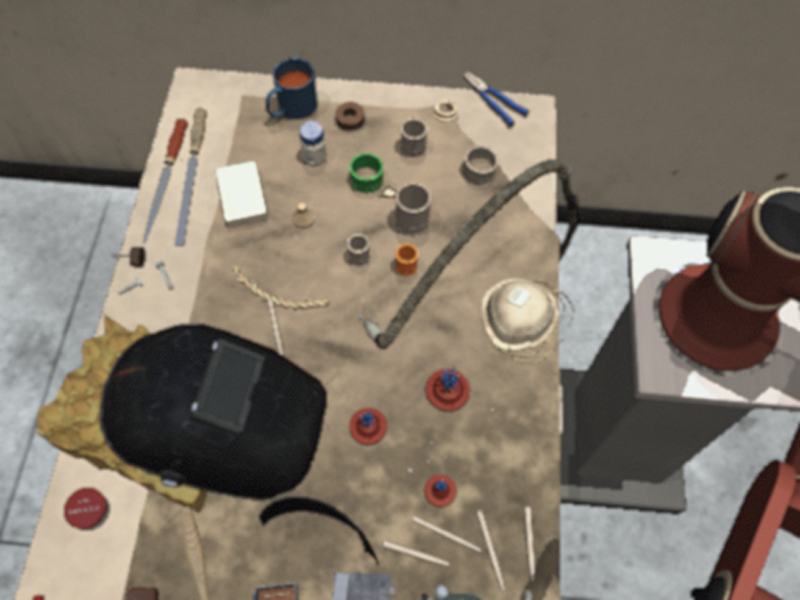

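Top view (800×600 px): steel rings at (462,249) small, (606,288) medium, (513,295) and (582,362), both 64 mm across. The orange ring at (457,297) and the green one at (557,245) are look-alikes. Bases are at (241,350) small, (291,283) medium and (332,349) large. In the scene view the ring at (412,207) is tall, so it is the large flask, and (480,163) is low, so it is the short one. I'll confirm this in a crop.

```bash
cat > h.py <<'E'
from station import ctrl,get_image,calibration,models
import cv2,numpy as np
from scipy.spatial.transform import Rotation as Ro
def ray(c,uv,z,k=None):
    k=k or calibration(c);R=np.array(k['R']);t=np.array(k['t'])
    d=R.T@np.linalg.solve(np.array(k['mtx']),[*uv,1.]);o=-R.T@t
    return (o+d*(z-o[2])/d[2])
def proj(X,k):
    p=np.array(k['mtx'])@(np.array(k['R'])@X+np.array(k['t']));return p[:2]/p[2]
def st():
    o=ctrl.get_obs();R=Ro.from_rotvec(o['tool_rot']).as_matrix()
    print('t',round(o['t'],2),'pos',np.round(o['tool_pos'],4),'R',np.round(R,3).tolist(),'F',np.round(o['contact_force'],1),'op',round(o['opening'],4));return o,R
def sides(p,r,h,n=40):
    a=np.linspace(0,2*np.pi,n);return np.array([[p[0]+r*np.cos(s),p[1]+r*np.sin(s),z] for s in a for z in(h if hasattr(h,'__len__') else (0,h))])
def fitbox(c,e,r,h):  # xy whose projected cylinder box centre matches the extent
    from scipy.optimize import least_squares
    k=calibration(c);e=np.array(e,float)
    def f(p):
        q=np.array([proj(X,k) for X in sides(p,r,h)]);return np.r_[q.min(0),q.max(0)]-e
    p0=ray(c,((e[0]+e[2])/2,(e[1]+e[3])/2),.02,k)[:2]
    s=least_squares(f,p0);return s.x,np.abs(s.fun).max()
E
python3 - <<'E'
from h import *
S={'small':([288,152,301,172],[223,149,238,171],.020,.052),'med':([378,174,397,193],[261,74,278,99],.026,.062),
'large':([314,180,343,203],[251,119,276,150],.032,.084),'short':([360,222,386,243],[297,91,319,118],.032,.046),
'bS':([144,216,166,233],[273,304,297,326],.026,.008),'bM':([178,171,198,192],[226,263,248,284],.032,.008),'bL':([201,211,227,238],[270,234,302,266],.038,.008)}
for n,(a,b,r,h) in S.items():
    for c,e in(("top",a),("scene",b)):
        p,m=fitbox(c,e,r,h);print(n,c,np.round(p,3),round(m,1))
im=get_image("scene")[60:185,210:335,::-1];cv2.imwrite('pics/c1.png',cv2.resize(im,(600,600),interpolation=cv2.INTER_CUBIC))
im=get_image("wrist")[:,:,::-1];cv2.imwrite('pics/w1.png',im)
k=calibration('wrist');o,R=st();print(np.array(k['mtx']).round(1).tolist());Rc=np.array(k['R']);print('cam in tool',(R.T@(-Rc.T@k['t']-o['tool_pos'])).round(4),'axes in tool',(R.T@Rc.T).round(3).tolist())
E
```

```text
small top [ 0.653 -0.056] 2.0
small scene [ 0.655 -0.059] 0.4
med top [ 0.584 -0.325] 2.4
med scene [ 0.565 -0.334] 0.5
large top [ 0.562 -0.151] 1.4
large scene [ 0.568 -0.145] 1.7
short top [ 0.443 -0.28 ] 0.7
short scene [ 0.441 -0.283] 0.6
bS top [0.479 0.359] 1.9
bS scene [0.47  0.363] 1.5
bM top [0.605 0.26 ] 0.9
bM scene [0.601 0.268] 1.9
bL top [0.475 0.184] 0.6
bL scene [0.478 0.191] 2.1
t 1.2 pos [0.203  0.5911 0.2313] R [[-0.946, 0.325, -0.0], [0.325, 0.946, -0.0], [-0.0, -0.0, -1.0]] F [ 0.4 -0.6  0.1] op 0.0857
[[344.6, 0.0, 258.4], [0.0, 344.6, 189.7], [0.0, 0.0, 1.0]]
cam in tool [ 6.590e-02 -1.000e-04 -1.432e-01] axes in tool [[0.001, -0.966, -0.26], [1.0, 0.0, 0.002], [-0.001, -0.26, 0.966]]
```

View pics/c1.png

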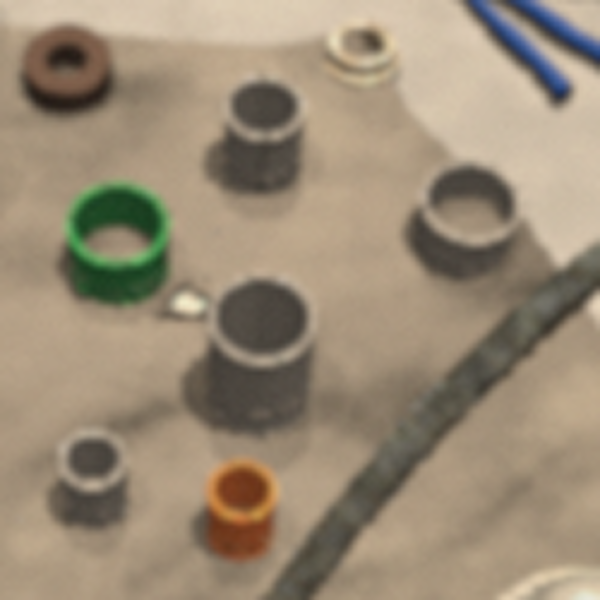

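Crop: small steel at (93,475) next to the orange look-alike at (242,510). The tall large flask is in the centre at (262,355), medium is at (265,135), and the low short flask is at right (468,218) and stays put. I'll move over the bases for a wrist picture.

```bash
python3 -m creep '[[1,-0.029,-0.024,-0.013,0,0,0],[1,-0.029,-0.024,-0.013,0,0,0],[1,-0.029,-0.024,-0.013,0,0,0],[1,-0.029,-0.024,-0.013,0,0,0],[1,-0.029,-0.024,-0.013,0,0,0],[1,-0.029,-0.024,-0.013,0,0,0],[1,-0.029,-0.024,-0.013,0,0,0],[1,-0.029,-0.024,-0.013,0,0,0],[1,-0.029,-0.024,-0.013,0,0,0],[1,-0.029,-0.024,-0.013,0,0,0],[1,0,0,0,0,0,0],[1,0,0,0,0,0,0]]'
python3 - <<'E'
from h import *
o,R=st();k=calibration('wrist');im=get_image('wrist');cv2.imwrite('pics/w2.png',im[:,:,::-1])
for n,r in(("base_small",.026),("base_medium",.032),("base_large",.038)):
    for d in models.search_frame('wrist',n)[:3]:
        p,m=fitbox('wrist',d['extent'],r,.008);print(n,np.round(d['extent']),round(d['conf'],2),p.round(4),round(m,1))
E
```

```text
t: 2.4
tool_pos: [0.3997, 0.2695, 0.3617]
tool_rot: [0.52, 3.098, 0.001]
contact_force: [-0.2, -0.8, -0.5]
opening: 0.0853
t 2.4 pos [0.3997 0.2695 0.3617] R [[-0.945, 0.327, 0.001], [0.327, 0.945, 0.001], [-0.0, 0.001, -1.0]] F [-0.2 -0.8 -0.5] op 0.0853
base_small [317. 158. 350. 189.] 0.64 [0.4765 0.3617] 2.4
base_medium [277. 248. 321. 290.] 0.6 [0.6088 0.2676] 2.0
base_large [200. 184. 248. 233.] 0.7 [0.4757 0.1901] 0.9
```

View pics/w2.png

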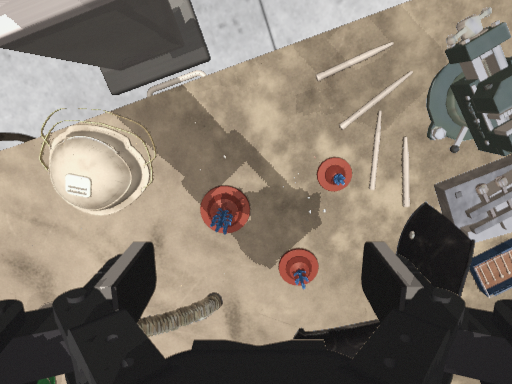

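Wrist view: large base at (225,209), medium at (298,267) and small at (334,174), all clear of obstacles. The hose end is at (180,315).

```bash
cat >> h.py <<'E'
def redbox(im):
    hsv=cv2.cvtColor(im,cv2.COLOR_RGB2HSV)
    m=((hsv[...,0]<8)|(hsv[...,0]>172))&(hsv[...,1]>110)&(hsv[...,2]>60)
    m=cv2.morphologyEx(m.astype(np.uint8),cv2.MORPH_CLOSE,np.ones((7,7)))
    n,_,s,c=cv2.connectedComponentsWithStats(m)
    return [(float(x),float(y),float(x+w),float(y+h),int(a)) for x,y,w,h,a in s[1:] if a>150]
E
python3 - <<'E'
from h import *
im=cv2.imread('pics/w2.png')[:,:,::-1].copy()
for e in redbox(im):
    cx=(e[0]+e[2])/2; r=.026 if cx>320 else (.032 if cx>260 else .038)
    p,m=fitbox('wrist',[e[0]-.5,e[1]-.5,e[2]-.5,e[3]-.5],r,.008);print(e,p.round(4),round(m,1))
E
python3 -m creep '[[1,-0.0347,-0.0226,0,0,0,0],[1,-0.0347,-0.0226,0,0,0,0],[1,-0.0347,-0.0226,0,0,0,0],[1,-0.0347,-0.0226,0,0,0,0],[1,-0.0347,-0.0226,0,0,0,0],[1,-0.0347,-0.0226,0,0,0,0],[1,-0.0347,-0.0226,0,0,0,0],[1,-0.0347,-0.0226,0,0,0,0],[1,-0.0347,-0.0226,0,0,0,0],[1,-0.0347,-0.0226,0,0,0,0],[1,0,0,0,0,0,0],[1,0,0,0,0,0,0]]'
python3 - <<'E'
from h import *
o,R=st();k=calibration('wrist');im=get_image('wrist');cv2.imwrite('pics/w3.png',im[:,:,::-1])
for n,r,h in(("flask_small_mid",.02,.052),("flask_medium_mid",.026,.062),("flask_large_mid",.032,.084),("flask_short_mid",.032,.046)):
    for d in models.search_frame('wrist',n)[:3]:
        p,m=fitbox('wrist',d['extent'],r,h);print(n,np.round(d['extent']),round(d['conf'],2),p.round(4),round(m,1))
E
```

```text
(317.0, 157.0, 352.0, 191.0, 841) [0.4761 0.3628] 0.7
(200.0, 186.0, 250.0, 233.0, 1676) [0.4761 0.1904] 1.0
(279.0, 249.0, 319.0, 285.0, 1138) [0.6045 0.2683] 1.4
t: 3.8
tool_pos: [0.6543, -0.056, 0.3598]
tool_rot: [-0.516, -3.096, -0.001]
contact_force: [-0.3, 0.4, -0.4]
opening: 0.0853
t 3.8 pos [ 0.6543 -0.056   0.3598] R [[-0.946, 0.325, -0.002], [0.325, 0.946, 0.001], [0.003, 0.0, -1.0]] F [-0.3  0.4 -0.4] op 0.0853
flask_small_mid [226.  65. 261.  99.] 0.81 [ 0.5689 -0.0451] 1.5
flask_small_mid [242. 135. 273. 168.] 0.68 [ 0.6596 -0.058 ] 1.0
flask_medium_mid [ 23. 141.  83. 184.] 0.75 [ 0.5827 -0.3289] 2.1
flask_large_mid [135.  81. 199. 136.] 0.81 [ 0.568  -0.1473] 0.9
flask_short_mid [114. 167. 168. 221.] 0.94 [ 0.6656 -0.2365] 1.8
flask_short_mid [ 7. 19. 78. 77.] 0.72 [ 0.4457 -0.2791] 0.0
```

View pics/w3.png

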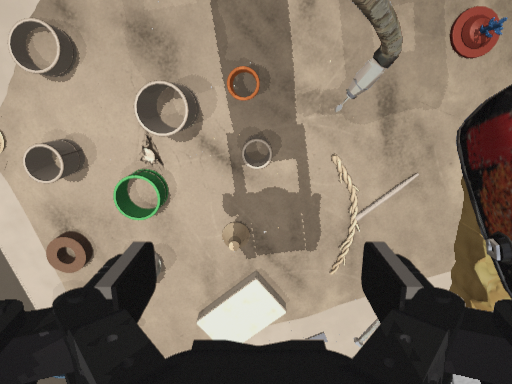

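Steel small flask is at (257,152) and the orange one at (243,83). The tool is already over the small flask, so I'll descend and re-measure.

```bash
python3 -m creep '[[1,-0.0046,-0.0005,0.044,0,0,0],[1,0,0,0.044,0,0,0],[1,0,0,0.044,0,0,0],[1,0,0,0.044,0,0,0],[1,0,0,0.034,0,0,0],[1,0,0,0,0,0,0],[1,0,0,0,0,0,0]]'
python3 - <<'E'
from h import *
o,R=st();im=get_image('wrist');cv2.imwrite('pics/w4.png',im[:,:,::-1])
for d in models.search_frame('wrist',"flask_small_mid")[:3]:
        p,m=fitbox('wrist',d['extent'],.02,.052);print(np.round(d['extent']),round(d['conf'],2),p.round(4),round(m,1),(R.T@np.r_[p-o['tool_pos'][:2],0]).round(4))
E
```

```text
t: 4.75
tool_pos: [0.6582, -0.0579, 0.152]
tool_rot: [0.516, 3.099, 0.0]
contact_force: [0.6, 0.1, -0.2]
opening: 0.0856
t 4.75 pos [ 0.6582 -0.0579  0.152 ] R [[-0.946, 0.324, 0.0], [0.324, 0.946, 0.0], [0.0, 0.0, -1.0]] F [ 0.6  0.1 -0.2] op 0.0856
[199.  30. 261.  95.] 0.73 [ 0.5713 -0.0479] 1.1 [ 0.0854 -0.0187 -0.    ]
[229. 155. 285. 218.] 0.65 [ 0.6632 -0.0601] 1.0 [-0.0054 -0.0005 -0.    ]
```

View pics/w4.png

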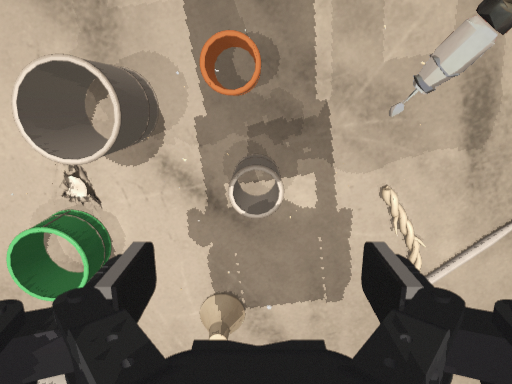

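Run:
```python
from h import *
o,R=st();k=calibration('wrist');Rc=np.array(k['R']);print('cam in tool',(R.T@(-Rc.T@k['t']-o['tool_pos'])).round(4),'axes',(R.T@Rc.T).round(3).tolist())
for uv,z in(((257,191.5),.052),((257,218),.052),((257,165),.052),((257,155),0)):
    print((R.T@(ray('wrist',uv,z)-o['tool_pos'])).round(4))
print(fitbox('wrist',[229,155,285,218],.02,.052))
```

```text
t 4.85 pos [ 0.6601 -0.0585  0.1551] R [[-0.946, 0.324, 0.005], [0.324, 0.946, -0.001], [-0.005, 0.001, -1.0]] F [-0.2  0.   0.8] op 0.0855
cam in tool [ 0.0659 -0.0002 -0.1432] axes [[0.001, -0.966, -0.26], [1.0, 0.0, 0.001], [-0.001, -0.26, 0.966]]
[-0.0019 -0.0008  0.1031]
[-0.0227 -0.0008  0.1032]
[ 0.0181 -0.0008  0.103 ]
[ 0.0169 -0.0009  0.155 ]
(array([ 0.66324088, -0.0603439 ]), np.float64(1.0502414567943106))
```

```bash
python3 -m creep '[[1,-0.003,-0.0005,0.03,0,0,0],[1,0,0,0.03,0,0,0],[1,0,0,0.03,0,0,0],[1,0,0,0.025,0,0,0],[1,0,0,0.015,0,0,0],[1,0,0,0,0,0,0]]' 40
python3 -m creep '[[0,0,0,0,0,0,0],[0,0,0,0,0,0,0],[0,0,0,0,0,0,0],[0,0,0,0,0,0,0],[0,0,0,0,0,0,0],[0,0,0,0,0,0,0],[0,0,0,0,0,0,0],[0,0,0,0,0,0,0]]' 40
```

```text
t: 5.45
tool_pos: [0.6607, -0.0599, 0.0208]
tool_rot: [-0.517, -3.097, -0.0]
contact_force: [-0.2, 0.1, 0.8]
opening: 0.0854
t: 6.25
tool_pos: [0.6624, -0.0602, 0.0236]
tool_rot: [0.517, 3.096, -0.0]
contact_force: [-0.8, 0.6, 6.2]
opening: 0.0397
```

```bash
python3 -m creep '[[0,0,0,-0.02,0,0,0],[0,0,0,-0.04,0,0,0],[0,0,0,-0.045,0,0,0],[0,0,0,-0.045,0,0,0],[0,0,0,-0.045,0,0,0],[0,0,0,-0.045,0,0,0],[0,0,0,-0.045,0,0,0],[0,0,0,-0.045,0,0,0],[0,0,0,0,0,0,0],[0,0,0,0,0,0,0]]'
python3 - <<'E'
from h import *
o,R=st();im=get_image('wrist');cv2.imwrite('pics/w5.png',im[:,:,::-1])
d=np.array([.476,.3625,.35])-o['tool_pos'];print((R.T@d).round(4))
E
```

```text
t: 7.25
tool_pos: [0.6613, -0.06, 0.3529]
tool_rot: [0.517, 3.096, -0.0]
contact_force: [-0.2, 0.1, -2.5]
opening: 0.039
t 7.25 pos [ 0.6613 -0.06    0.3529] R [[-0.946, 0.325, 0.003], [0.325, 0.946, -0.001], [-0.003, 0.0, -1.0]] F [-0.2  0.1 -2.5] op 0.039
[0.3125 0.3394 0.0021]
```

View pics/w5.png

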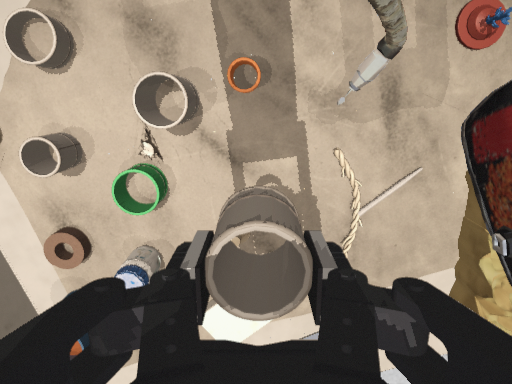

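The small flask is held upright, with its rim centred at (259,270), about +4 mm along tool x. I'll carry it to the small base.

```bash
python3 -m creep '[[0,0.01,0.012,0,0,0,0],[0,0.022,0.0242,0,0,0,0],[0,0.022,0.0242,0,0,0,0],[0,0.022,0.0242,0,0,0,0],[0,0.022,0.0242,0,0,0,0],[0,0.022,0.0242,0,0,0,0],[0,0.022,0.0242,0,0,0,0],[0,0.022,0.0242,0,0,0,0],[0,0.022,0.0242,0,0,0,0],[0,0.022,0.0242,0,0,0,0],[0,0.022,0.0242,0,0,0,0],[0,0.022,0.0242,0,0,0,0],[0,0.022,0.0242,0,0,0,0],[0,0.022,0.0242,0,0,0,0],[0,0.012,0.013,0,0,0,0],[0,0,0,0.04,0,0,0],[0,0,0,0.04,0,0,0],[0,0,0,0.04,0,0,0],[0,0,0,0,0,0,0],[0,0,0,0,0,0,0]]'
python3 - <<'E'
from h import *
o,R=st();im=get_image('wrist');cv2.imwrite('pics/w6.png',im[:,:,::-1]);print(redbox(im))
E
```

```text
t: 9.3
tool_pos: [0.4792, 0.3608, 0.2303]
tool_rot: [-0.517, -3.096, 0.003]
contact_force: [0.2, 0.7, -2.0]
opening: 0.0393
t 9.3 pos [0.4792 0.3608 0.2303] R [[-0.946, 0.325, -0.003], [0.325, 0.946, -0.002], [0.002, -0.002, -1.0]] F [ 0.2  0.7 -2. ] op 0.0393
[(236.0, 136.0, 283.0, 184.0, 1582), (79.0, 176.0, 148.0, 240.0, 3148)]
```

View pics/w6.png

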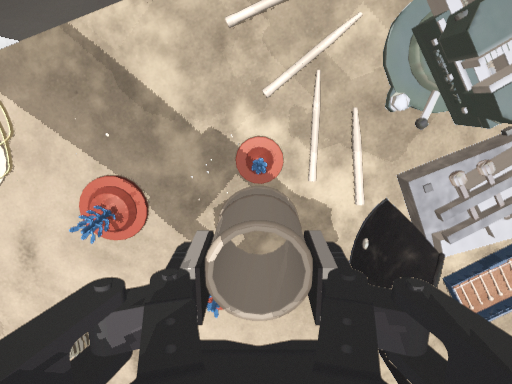

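Base foot is at (259.5,160), all visible: about +0.5 mm along tool x, while the flask is at +4.3 mm. I'll shift −4 mm, descend partway and check.

```bash
python3 -m creep '[[0,-0.004,0.0008,0.03,0,0,0],[0,0,0,0.03,0,0,0],[0,0,0,0.03,0,0,0],[0,0,0,0.03,0,0,0],[0,0,0,0,0,0,0],[0,0,0,0,0,0,0],[0,0,0,0,0,0,0]]'
python3 - <<'E'
from h import *
o,R=st();im=get_image('wrist');cv2.imwrite('pics/w7.png',im[:,:,::-1]);print(redbox(im))
E
```

```text
t: 10.05
tool_pos: [0.4862, 0.3619, 0.1153]
tool_rot: [0.517, 3.094, 0.006]
contact_force: [0.5, -0.2, -1.5]
opening: 0.039
t 10.05 pos [0.4862 0.3619 0.1153] R [[-0.946, 0.325, 0.005], [0.325, 0.946, 0.003], [-0.004, 0.005, -1.0]] F [ 0.5 -0.2 -1.5] op 0.039
[(220.0, 144.0, 288.0, 199.0, 2469), (0.0, 199.0, 98.0, 289.0, 6401), (198.0, 315.0, 234.0, 341.0, 634)]
```

View pics/w7.png

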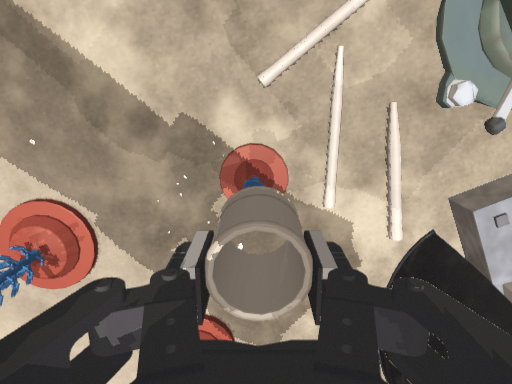

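Base foot now spans columns 220–288 with its top edge at row 144, so I need about +3 mm in x and −3 mm in y. I'll correct and check again just above the wax.

```bash
python3 -m creep '[[0,0.003,-0.0033,0.01,0,0,0],[0,0,0,0.01,0,0,0],[0,0,0,0,0,0,0],[0,0,0,0,0,0,0],[0,0,0,0,0,0,0]]'
cat >> h.py <<'E'
def foot(r,h=.008,n=1):
    """foot centre in tool xy from left/right/top edge of the red box nearest image centre column"""
    from scipy.optimize import least_squares
    for _ in range(n):
        o,R=st();im=get_image('wrist');k=calibration('wrist');Rc=np.array(k['R'])
        b=[e for e in redbox(im) if e[0]>120 and e[2]<400 and e[1]<260];
        for e in b:
            P=o['tool_pos']
            def f(p):
                q=np.array([proj(X,k) for X in sides(p,r,(h,))]);return np.array([q[:,0].min()-e[0]+.5,q[:,0].max()-e[2]+.5,q[:,1].min()-e[1]+.5])
            s=least_squares(f,ray('wrist',((e[0]+e[2])/2,e[1]+20),h,k)[:2])
            print(e,'world',s.x.round(4),'tool',(R.T@(np.r_[s.x,h]-P)).round(4),s.fun.round(1))
    return im
E
python3 -c "
from h import *
im=foot(.026,n=3);cv2.imwrite('pics/w8.png',im[:,:,::-1])"
```

```text
t: 10.6
tool_pos: [0.4802, 0.3586, 0.0913]
tool_rot: [0.517, 3.099, 0.0]
contact_force: [-0.2, -0.3, -0.9]
opening: 0.0396
t 10.6 pos [0.4802 0.3586 0.0913] R [[-0.946, 0.325, 0.0], [0.325, 0.946, 0.0], [-0.0, 0.0, -1.0]] F [-0.2 -0.3 -0.9] op 0.0396
(224.0, 156.0, 299.0, 207.0, 2108) world [0.4788 0.3614] tool [0.0022 0.0021 0.0833] [-0.6  0.6  0. ]
t 10.65 pos [0.4803 0.3587 0.0916] R [[-0.946, 0.325, 0.0], [0.325, 0.946, 0.0], [-0.0, 0.0, -1.0]] F [ 0.   0.2 -1.3] op 0.0393
(224.0, 155.0, 299.0, 207.0, 2116) world [0.4782 0.3616] tool [0.0029 0.0021 0.0836] [-0.6  0.6  0. ]
t 10.7 pos [0.4804 0.3587 0.0916] R [[-0.946, 0.325, 0.001], [0.325, 0.946, 0.0], [-0.0, 0.0, -1.0]] F [ 0.1  0.1 -1.1] op 0.0393
(224.0, 155.0, 299.0, 207.0, 2126) world [0.4782 0.3616] tool [0.003  0.002  0.0836] [-0.6  0.6  0. ]
```

Settled reading: correction is −1.3 mm in x, +2 mm in y. Lowering.

```bash
python3 -m creep '[[0,-0.0013,0.002,0,0,0,0],[0,0,0,0.01,0,0,0],[0,0,0,0.01,0,0,0],[0,0,0,0.01,0,0,0],[0,0,0,0.008,0,0,0],[0,0,0,0.008,0,0,0],[0,0,0,0.006,0,0,0],[0,0,0,0.004,0,0,0],[0,0,0,0.002,0,0,0],[0,0,0,0,0,0,0],[0,0,0,0,0,0,0],[0,0,0,0,0,0,0]]'
python3 -c "
from h import *
foot(.026)"
```

```text
t: 11.95
tool_pos: [0.4823, 0.3603, 0.0338]
tool_rot: [0.517, 3.098, 0.001]
contact_force: [0.2, -0.2, -0.9]
opening: 0.0394
t 11.95 pos [0.4823 0.3603 0.0338] R [[-0.946, 0.325, 0.001], [0.325, 0.946, 0.0], [-0.001, 0.001, -1.0]] F [ 0.2 -0.2 -0.9] op 0.0394
(209.0, 171.0, 307.0, 235.0, 1834) world [0.4781 0.3614] tool [ 0.0044 -0.0004  0.0258] [-1.   1.   0.1]
```

```bash
python3 -m creep '[[0,0,0,0.002,0,0,0],[0,0,0,0.001,0,0,0],[0,0,0,0,0,0,0],[0,0,0,0,0,0,0],[0,0,0,0,0,0,0]]'; python3 -m creep '[[0,0,0,0.0015,0,0,0],[0,0,0,0,0,0,0],[0,0,0,0,0,0,0]]'
```

```text
t: 12.5
tool_pos: [0.4824, 0.3603, 0.0316]
tool_rot: [0.517, 3.098, 0.001]
contact_force: [-2.5, -0.9, 5.4]
opening: 0.0393
t: 12.8
tool_pos: [0.4825, 0.3604, 0.0315]
tool_rot: [0.517, 3.099, -0.0]
contact_force: [-6.9, -3.5, 12.6]
opening: 0.0394
```

Contact, 12 N. Releasing and inspecting.

```bash
python3 -m creep '[[0.7,0,0,-0.0015,0,0,0],[0.7,0,0,0,0,0,0],[0.7,0,0,0,0,0,0],[1,0,0,0,0,0,0],[1,0,0,0,0,0,0],[1,0,0,-0.01,0,0,0],[1,0,0,-0.03,0,0,0],[1,0,0,-0.045,0,0,0],[1,0,0,-0.045,0,0,0],[1,0,0,-0.045,0,0,0],[1,0,0,-0.045,0,0,0],[1,0,0,0,0,0,0],[1,0,0,0,0,0,0],[1,0,0,0,0,0,0]]'
python3 - <<'E'
from h import *
o,R=st();a=get_image('wrist')[:,:,::-1];cv2.imwrite('pics/w9.png',a[60:300,140:400].repeat(2,0).repeat(2,1))
E
```

```text
t: 14.2
tool_pos: [0.4814, 0.3597, 0.2491]
tool_rot: [-0.517, -3.097, 0.002]
contact_force: [-0.3, -0.3, -0.3]
opening: 0.0856
t 14.2 pos [0.4814 0.3597 0.2491] R [[-0.946, 0.325, -0.002], [0.325, 0.946, -0.001], [0.001, -0.002, -1.0]] F [-0.3 -0.3 -0.3] op 0.0856
```

View pics/w9.png

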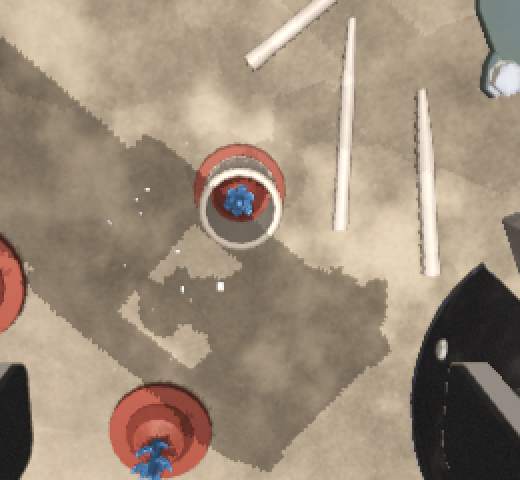

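Small flask sits concentric on its foot: the rim is at (241,208) in the crop with the wax centred inside, and the rim centre agrees with the foot centre within about 1 mm. Next, the medium flask.

```bash
python3 -m creep '[[1,0,0,-0.04,0,0,0],[1,-0.02,-0.0387,-0.04,0,0,0],[1,-0.02,-0.0387,0,0,0,0],[1,-0.02,-0.0387,0,0,0,0],[1,-0.02,-0.0387,0,0,0,0],[1,-0.02,-0.0387,0,0,0,0],[1,-0.02,-0.0387,0,0,0,0],[1,-0.02,-0.0387,0,0,0,0],[1,-0.02,-0.0387,0,0,0,0],[1,-0.02,-0.0387,0,0,0,0],[1,-0.02,-0.0387,0,0,0,0],[1,-0.02,-0.0387,0,0,0,0],[1,-0.02,-0.0387,0,0,0,0],[1,-0.02,-0.0387,0,0,0,0],[1,-0.02,-0.0387,0,0,0,0],[1,-0.02,-0.0387,0,0,0,0],[1,-0.02,-0.0387,0,0,0,0]]'
python3 -m creep '[[1,0,0,0.04,0,0,0],[1,0,0,0.04,0,0,0],[1,0,0,0.04,0,0,0],[1,0,0,0.03,0,0,0],[1,0,0,0,0,0,0],[1,0,0,0,0,0,0],[1,0,0,0,0,0,0],[1,0,0,0,0,0,0]]'
python3 - <<'E'
from h import *
o,R=st();im=get_image('wrist');cv2.imwrite('pics/w10.png',im[:,:,::-1])
for d in models.search_frame('wrist',"flask_medium_mid")[:3]:
        p,m=fitbox('wrist',d['extent'],.026,.062);print(np.round(d['extent']),round(d['conf'],2),p.round(4),round(m,1),(R.T@np.r_[p-o['tool_pos'][:2],0]).round(4))
E
```

```text
t: 15.95
tool_pos: [0.582, -0.3243, 0.3215]
tool_rot: [-0.517, -3.095, -0.003]
contact_force: [0.4, -0.2, 0.2]
opening: 0.0855
t: 16.75
tool_pos: [0.5838, -0.3236, 0.1771]
tool_rot: [0.516, 3.095, -0.003]
contact_force: [-0.2, 0.6, 0.1]
opening: 0.0855
t 16.75 pos [ 0.5838 -0.3236  0.1771] R [[-0.946, 0.325, 0.004], [0.325, 0.946, -0.003], [-0.004, -0.001, -1.0]] F [-0.2  0.6  0.1] op 0.0855
[222. 140. 289. 214.] 0.73 [ 0.5815 -0.325 ] 0.9 [ 0.0017 -0.002  -0.    ]
```

View pics/w10.png

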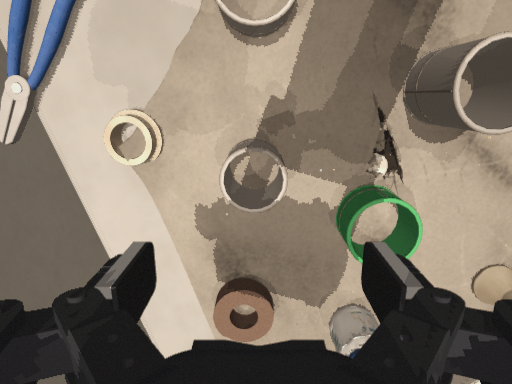

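Medium steel flask rim is centred at (254,179); green at (380,225) and the brown ring at (243,310) are clear. Gripping it.

```bash
python3 -m creep '[[0.86,0.004,-0.003,0.03,0,0,0],[0.86,0,0,0.03,0,0,0],[0.86,0,0,0.03,0,0,0],[0.86,0,0,0.028,0,0,0],[0.86,0,0,0.02,0,0,0],[0.86,0,0,0.01,0,0,0],[0.86,0,0,0,0,0,0],[0.86,0,0,0,0,0,0]]' 40
python3 -m creep '[[0,0,0,0,0,0,0],[0,0,0,0,0,0,0],[0,0,0,0,0,0,0],[0,0,0,0,0,0,0],[0,0,0,0,0,0,0],[0,0,0,0,0,0,0],[0,0,0,0,0,0,0]]' 40
```

```text
t: 17.65
tool_pos: [0.5787, -0.325, 0.0276]
tool_rot: [0.517, 3.097, -0.002]
contact_force: [0.5, 0.1, 1.1]
opening: 0.0736
t: 18.35
tool_pos: [0.5791, -0.3254, 0.0285]
tool_rot: [0.517, 3.095, -0.003]
contact_force: [-0.2, 0.0, 6.2]
opening: 0.052
```

```bash
python3 -m creep '[[0,0,0,-0.02,0,0,0],[0,0,0,-0.04,0,0,0],[0,0,0,-0.045,0,0,0],[0,0,0,-0.045,0,0,0],[0,0,0,-0.045,0,0,0],[0,0,0,-0.045,0,0,0],[0,0,0,-0.045,0,0,0],[0,0,0,-0.045,0,0,0],[0,0,0,0,0,0,0],[0,0,0,0,0,0,0],[0,0,0,0,0,0,0]]'
python3 - <<'E'
from h import *
o,R=st();im=get_image('wrist');cv2.imwrite('pics/w11.png',im[150:350,130:390,::-1].repeat(2,0).repeat(2,1))
for g in(0,.0043):
  d=np.array([.6045+.001,.2680,.35])-o['tool_pos'];print((R.T@d-[g,0,0]).round(4))
E
```

```text
t: 19.45
tool_pos: [0.5771, -0.3239, 0.3533]
tool_rot: [-0.517, -3.095, -0.003]
contact_force: [-0.6, 1.0, -2.6]
opening: 0.0513
t 19.45 pos [ 0.5771 -0.3239  0.3533] R [[-0.946, 0.325, -0.003], [0.325, 0.946, 0.002], [0.004, 0.001, -1.0]] F [-0.6  1.  -2.6] op 0.0513
[0.1654 0.569  0.0047]
[0.1611 0.569  0.0047]
```

View pics/w11.png

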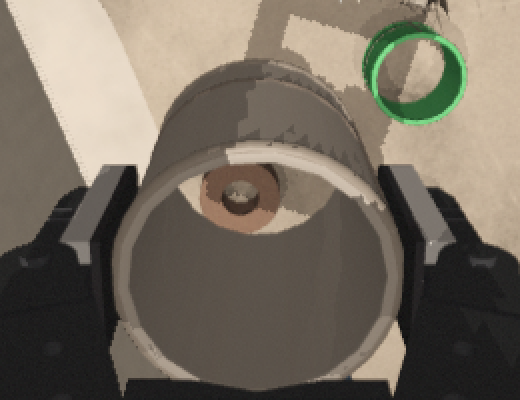

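Medium flask is held upright, centred in the grip (x≈0). Carrying it to the medium base.

```bash
python3 -m creep '[[0,0.006,0.02,0,0,0,0],[0,0.0118,0.0406,0,0,0,0],[0,0.0118,0.0406,0,0,0,0],[0,0.0118,0.0406,0,0,0,0],[0,0.0118,0.0406,0,0,0,0],[0,0.0118,0.0406,0,0,0,0],[0,0.0118,0.0406,0,0,0,0],[0,0.0118,0.0406,0,0,0,0],[0,0.0118,0.0406,0,0,0,0],[0,0.0118,0.0406,0,0,0,0],[0,0.0118,0.0406,0,0,0,0],[0,0.0118,0.0406,0,0,0,0],[0,0.0118,0.0406,0,0,0,0],[0,0.0118,0.0406,0,0,0,0],[0,0.0054,0.02,0,0,0,0],[0,0,0,0.03,0,0,0],[0,0,0,0.04,0,0,0],[0,0,0,0.03,0,0,0],[0,0,0,0.02,0,0,0]]'
python3 -m creep '[[0,0,0,0,0,0,0],[0,0,0,0,0,0,0],[0,0,0,0,0,0,0],[0,0,0,0,0,0,0]]'
python3 -c "
from h import *
im=foot(.032,n=2);cv2.imwrite('pics/w12.png',im[:,:,::-1])"
```

```text
t: 21.4
tool_pos: [0.604, 0.2657, 0.231]
tool_rot: [-0.516, -3.093, 0.005]
contact_force: [0.4, -0.3, -1.6]
opening: 0.0515
t: 21.8
tool_pos: [0.6072, 0.2664, 0.2385]
tool_rot: [0.517, 3.096, 0.002]
contact_force: [0.7, 0.6, -1.8]
opening: 0.0516
t 21.8 pos [0.6072 0.2664 0.2385] R [[-0.946, 0.325, 0.003], [0.325, 0.946, 0.001], [-0.003, 0.002, -1.0]] F [ 0.7  0.6 -1.8] op 0.0516
(281.0, 0.0, 332.0, 35.0, 577) world [0.5047 0.3527] tool [0.1257 0.0479 0.2302] [-6.5  6.5  0.3]
(229.0, 129.0, 286.0, 182.0, 2226) world [0.6063 0.266 ] tool [ 0.0013 -0.0012  0.2305] [-0.7  0.7  0. ]
t 21.85 pos [0.6071 0.2664 0.2382] R [[-0.946, 0.325, 0.003], [0.325, 0.946, 0.001], [-0.003, 0.002, -1.0]] F [ 0.3  1.  -2.1] op 0.0519
(281.0, 0.0, 332.0, 35.0, 574) world [0.5045 0.3526] tool [0.1256 0.0478 0.23  ] [-6.5  6.5  0.3]
(229.0, 129.0, 286.0, 182.0, 2242) world [0.606  0.2659] tool [ 0.0014 -0.0013  0.2302] [-0.7  0.7  0. ]
```

View pics/w12.png

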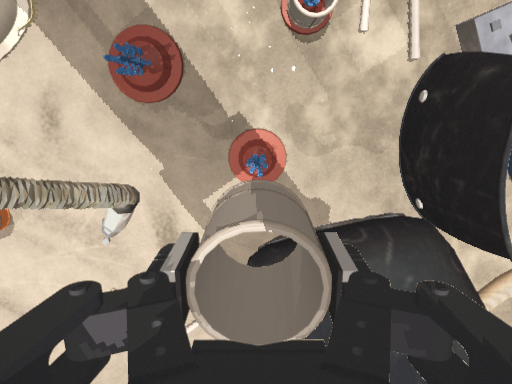

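Run:
```python
from h import *
o,R=st()
T=lambda X:(R.T@(X-o['tool_pos']))[:2].round(3)
for z in(0,.03,.06,.1,.15):
    print(z,'wrist',[T(ray('wrist',u,z)) for u in((318,230),(350,218),(400,214))],'top',[T(ray('top',u,z)) for u in((172,155),(188,153),(200,145),(208,125))],'scene',[T(ray('scene',u,z)) for u in((208,250),(205,262),(195,280))])
im=get_image('scene')[180:320,120:300,::-1];cv2.imwrite('pics/s2.png',cv2.resize(im,(720,560),interpolation=cv2.INTER_CUBIC))
```

```text
t 21.9 pos [0.607  0.2663 0.2379] R [[-0.946, 0.325, 0.002], [0.325, 0.946, 0.001], [-0.002, 0.002, -1.0]] F [-0.2 -0.6 -2.6] op 0.052
0 wrist [array([-0.086,  0.071]), array([-0.071,  0.108]), array([-0.066,  0.166])] top [array([-0.061,  0.065]), array([-0.081,  0.021]), array([-0.115, -0.005]), array([-0.181, -0.009])] scene [array([-0.092, -0.029]), array([-0.084,  0.005]), array([-0.086,  0.059])]
0.03 wrist [array([-0.074,  0.065]), array([-0.06 ,  0.099]), array([-0.056,  0.153])] top [array([-0.058,  0.058]), array([-0.078,  0.015]), array([-0.111, -0.011]), array([-0.175, -0.014])] scene [array([-0.085, -0.019]), array([-0.077,  0.013]), array([-0.079,  0.066])]
0.06 wrist [array([-0.062,  0.06 ]), array([-0.05 ,  0.091]), array([-0.045,  0.14 ])] top [array([-0.055,  0.051]), array([-0.075,  0.009]), array([-0.107, -0.016]), array([-0.17, -0.02])] scene [array([-0.078, -0.01 ]), array([-0.071,  0.022]), array([-0.072,  0.073])]
0.1 wrist [array([-0.046,  0.052]), array([-0.035,  0.08 ]), array([-0.032,  0.122])] top [array([-0.051,  0.042]), array([-0.07 ,  0.001]), array([-0.102, -0.023]), array([-0.162, -0.027])] scene [array([-0.069,  0.002]), array([-0.061,  0.033]), array([-0.063,  0.083])]
0.15 wrist [array([-0.026,  0.043]), array([-0.017,  0.065]), array([-0.014,  0.101])] top [array([-0.046,  0.03 ]), array([-0.065, -0.009]), array([-0.095, -0.032]), array([-0.153, -0.036])] scene [array([-0.057,  0.018]), array([-0.05 ,  0.047]), array([-0.051,  0.095])]
```

View pics/s2.png

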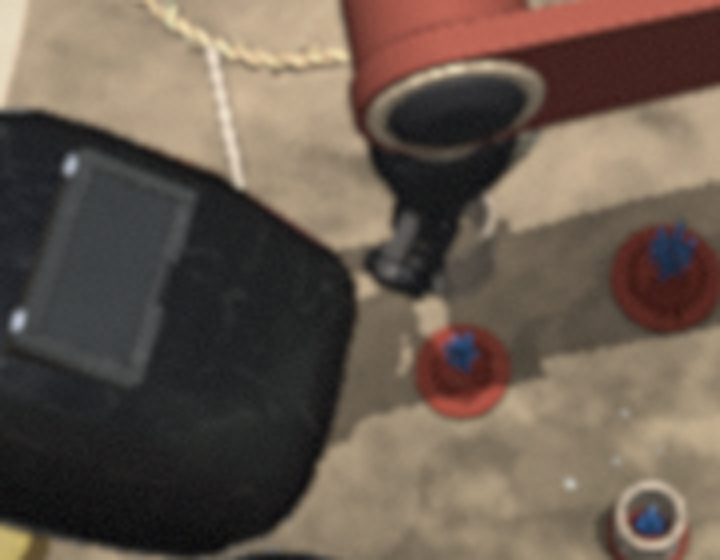

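The helmet's edge comes to about (−0.05,+0.05) in tool xy, close to a gripper body corner. Turning −30° about the tool axis puts a flat side toward it. Scene crop: the wax on the medium base at (462,355) is free, and the small flask at (648,510) stands well.

```bash
python3 -m creep '[[0,0.0013,-0.0012,0,0,0,0],[0,0,0,0,0,0,-7.5],[0,0,0,0.01,0,0,-7.5],[0,0,0,0.03,0,0,-7.5],[0,0,0,0.03,0,0,-7.5],[0,0,0,0.02,0,0,0],[0,0,0,0.01,0,0,0],[0,0,0,0,0,0,0],[0,0,0,0,0,0,0],[0,0,0,0,0,0,0],[0,0,0,0,0,0,0],[0,0,0,0,0,0,0]]'
python3 -c "
from h import *
im=foot(.032,n=2);cv2.imwrite('pics/w13.png',im[:,:,::-1])"
```

```text
t: 23.15
tool_pos: [0.6053, 0.2656, 0.1373]
tool_rot: [-0.302, 3.125, 0.001]
contact_force: [-0.9, -0.0, -2.0]
opening: 0.0516
t 23.15 pos [0.6053 0.2656 0.1373] R [[-0.981, -0.192, 0.002], [-0.192, 0.981, 0.001], [-0.002, 0.0, -1.0]] F [-0.9 -0.  -2. ] op 0.0516
(135.0, 0.0, 240.0, 47.0, 3575) world [0.5162 0.1951] tool [ 0.1012 -0.0522  0.1291] [ 8.9 -8.9 -0.5]
(220.0, 142.0, 297.0, 193.0, 2594) world [0.6055 0.2657] tool [-0.     -0.      0.1293] [-0.9  0.9  0.1]
t 23.2 pos [0.6051 0.2656 0.137 ] R [[-0.981, -0.192, 0.001], [-0.192, 0.981, 0.0], [-0.001, 0.0, -1.0]] F [ 0.6  0.1 -2.7] op 0.052
(135.0, 0.0, 240.0, 47.0, 3607) world [0.516  0.1951] tool [ 0.1011 -0.0522  0.1289] [ 8.8 -8.9 -0.5]
(220.0, 142.0, 297.0, 194.0, 2567) world [0.6053 0.2656] tool [-0.    -0.     0.129] [-0.9  0.9  0.1]
```

Aligned. Lowering over the wax.

```bash
python3 -m creep '[[0,0,0,0.012,0,0,0],[0,0,0,0.012,0,0,0],[0,0,0,0.012,0,0,0],[0,0,0,0.01,0,0,0],[0,0,0,0.01,0,0,0],[0,0,0,0.01,0,0,0],[0,0,0,0.008,0,0,0],[0,0,0,0.008,0,0,0],[0,0,0,0.006,0,0,0],[0,0,0,0.004,0,0,0],[0,0,0,0.002,0,0,0],[0,0,0,0,0,0,0],[0,0,0,0,0,0,0],[0,0,0,0,0,0,0]]'
python3 -c "
from h import *
foot(.032)"
```

```text
t: 24.65
tool_pos: [0.605, 0.2655, 0.0427]
tool_rot: [-0.302, 3.126, 0.0]
contact_force: [0.1, -0.0, -1.3]
opening: 0.0517
t 24.65 pos [0.605  0.2655 0.0427] R [[-0.981, -0.192, 0.001], [-0.192, 0.981, 0.0], [-0.001, 0.0, -1.0]] F [ 0.1 -0.  -1.3] op 0.0517
(201.0, 165.0, 316.0, 234.0, 1920) world [0.6055 0.2656] tool [-0.0004  0.      0.0347] [-0.9  0.9  0.1]
(220.0, 233.0, 252.0, 259.0, 348) world [0.6474 0.2606] tool [-0.0406 -0.0129  0.0347] [-39.3  39.4   3.4]
(264.0, 236.0, 297.0, 262.0, 377) world [0.6442 0.2862] tool [-0.0424  0.0128  0.0347] [-38.6  38.7   3.3]
```

```bash
python3 -m creep '[[0,0,0,0.002,0,0,0],[0,0,0,0.002,0,0,0],[0,0,0,0.001,0,0,0],[0,0,0,0,0,0,0],[0,0,0,0,0,0,0]]'; python3 -m creep '[[0,0,0,0.001,0,0,0],[0,0,0,0,0,0,0],[0,0,0,0,0,0,0]]'
```

```text
t: 25.2
tool_pos: [0.6047, 0.2655, 0.0371]
tool_rot: [0.302, -3.127, 0.0]
contact_force: [0.1, 0.3, -1.6]
opening: 0.052
t: 25.5
tool_pos: [0.6049, 0.2655, 0.0366]
tool_rot: [-0.302, 3.127, 0.0]
contact_force: [-1.0, -1.2, 1.5]
opening: 0.0516
```

```bash
python3 -m creep '[[0.8,0,0,0.0005,0,0,0],[0.8,0,0,0,0,0,0],[0.8,0,0,0,0,0,0],[0.8,0,0,0,0,0,0],[0.8,0,0,-0.01,0,0,0],[0.8,0,0,-0.03,0,0,0],[0.8,0,0,-0.045,0,0,0],[0.8,0,0,-0.045,0,0,0],[0.8,0,0,-0.045,0,0,0],[1,0,0,-0.045,0,0,0],[1,0,0,-0.03,0,0,0],[1,0,0,0,0,0,0],[1,0,0,0,0,0,0],[1,0,0,0,0,0,0]]'
python3 - <<'E'
from h import *
o,R=st();a=get_image('wrist')[:,:,::-1];cv2.imwrite('pics/w14.png',a[50:290,130:390].repeat(2,0).repeat(2,1))
d=np.array([.568,-.147,.33])-o['tool_pos'];print((R.T@d).round(4))
E
```

```text
t: 26.9
tool_pos: [0.6039, 0.2652, 0.2838]
tool_rot: [0.302, -3.124, 0.001]
contact_force: [-0.4, -0.5, -0.7]
opening: 0.0853
t 26.9 pos [0.6039 0.2652 0.2838] R [[-0.981, -0.192, -0.003], [-0.192, 0.981, -0.001], [0.003, -0.0, -1.0]] F [-0.4 -0.5 -0.7] op 0.0853
[ 0.1143 -0.3977 -0.0458]
```

View pics/w14.png

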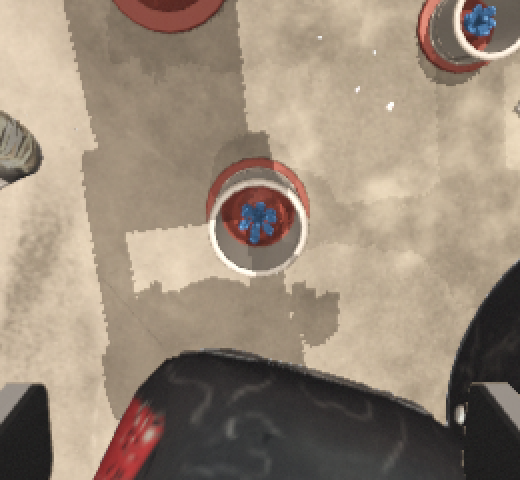

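Medium flask is seated: rim centred at (258,228) over its foot (206–310), wax centred inside. I have one view left (15 used), so I'm keeping it for the end and doing the large flask by numbers.

```bash
python3 -m creep '[[1,0,0,-0.02,0,0,0],[1,0.0114,-0.0398,-0.02,0,0,0],[1,0.0114,-0.0398,-0.006,0,0,0],[1,0.0114,-0.0398,0,0,0,0],[1,0.0114,-0.0398,0,0,0,0],[1,0.0114,-0.0398,0,0,0,0],[1,0.0114,-0.0398,0,0,0,0],[1,0.0114,-0.0398,0,0,0,0],[1,0.0114,-0.0398,0,0,0,0],[1,0.0114,-0.0398,0,0,0,0],[1,0.0114,-0.0398,0,0,0,0],[1,0,0,0.03,0,0,0],[1,0,0,0.04,0,0,0],[1,0,0,0.03,0,0,0],[1,0,0,0.01,0,0,0],[1,0,0,0,0,0,0],[1,0,0,0,0,0,0],[1,0,0,0,0,0,0],[1,0,0,0,0,0,0],[1,0,0,0,0,0,0]]'
cat >> h.py <<'E'
def flask(n,r,h):
    from scipy.optimize import least_squares
    o,R=st();im=get_image('wrist');k=calibration('wrist')
    for d in models.search_frame('wrist',n)[:3]:
        e=d['extent']
        def f(p):
            q=np.array([proj(X,k) for X in sides(p,r,(h,))]);return np.array([q[:,0].min()-e[0],q[:,0].max()-e[2],q[:,1].max()-e[3]])
        s=least_squares(f,ray('wrist',((e[0]+e[2])/2,e[3]-30),h,k)[:2])
        print(np.round(e),round(d['conf'],2),'rim tool',(R.T@(np.r_[s.x,h]-o['tool_pos'])).round(4),s.fun.round(1),'world',s.x.round(4))
    return im
E
python3 -c "
from h import *
im=flask('flask_large_mid',.032,.084);cv2.imwrite('pics/w15.png',im[:,:,::-1])
g=im.astype(int).mean(2);print('col258 rows 100..280',[int(v) for v in g[100:280:3,256:260].mean(1)])
print('row185 cols 180..340',[int(v) for v in g[184:187,180:340:3].mean(0)])"
```

```text
t: 28.95
tool_pos: [0.5697, -0.1472, 0.2231]
tool_rot: [-0.302, 3.125, -0.002]
contact_force: [-0.7, -0.5, -0.0]
opening: 0.0855
t 28.95 pos [ 0.5697 -0.1472  0.2231] R [[-0.981, -0.192, 0.002], [-0.192, 0.981, -0.001], [-0.002, -0.001, -1.0]] F [-0.7 -0.5 -0. ] op 0.0855
[222. 126. 294. 210.] 0.78 rim tool [0.0035 0.     0.1391] [-2.6  2.6  0.2] world [ 0.5665 -0.1479]
col258 rows 100..280 [158, 156, 151, 150, 119, 95, 93, 92, 91, 95, 81, 79, 132, 123, 91, 92, 91, 102, 109, 114, 111, 102, 113, 145, 145, 138, 132, 141, 103, 97, 96, 96, 97, 97, 78, 79, 158, 95, 94, 96, 110, 105, 107, 110, 110, 112, 112, 113, 112, 115, 112, 115, 115, 117, 116, 116, 116, 117, 115, 116]
row185 cols 180..340 [174, 168, 133, 175, 231, 215, 52, 53, 142, 159, 164, 115, 115, 117, 121, 149, 72, 72, 89, 93, 93, 95, 96, 96, 97, 101, 99, 99, 95, 94, 96, 95, 87, 84, 81, 76, 73, 174, 99, 112, 119, 122, 120, 121, 120, 109, 110, 111, 104, 103, 108, 59, 63, 65]
```

```bash
python3 -m creep '[[1,0.004,0,0.03,0,0,0],[1,0,0,0.035,0,0,0],[1,0,0,0.035,0,0,0],[1,0,0,0.03,0,0,0],[1,0,0,0.022,0,0,0],[1,0,0,0.015,0,0,0],[1,0,0,0.005,0,0,0],[1,0,0,0,0,0,0],[1,0,0,0,0,0,0]]' 40
python3 -m creep '[[0,0,0,0,0,0,0],[0,0,0,0,0,0,0],[0,0,0,0,0,0,0],[0,0,0,0,0,0,0],[0,0,0,0,0,0,0],[0,0,0,0,0,0,0]]' 40
```

```text
t: 29.95
tool_pos: [0.5662, -0.1482, 0.0511]
tool_rot: [-0.302, 3.125, -0.002]
contact_force: [0.5, 0.0, 0.5]
opening: 0.0854
t: 30.55
tool_pos: [0.5664, -0.1484, 0.0515]
tool_rot: [-0.302, 3.125, -0.002]
contact_force: [-1.0, -0.3, 6.5]
opening: 0.0641
```

```bash
python3 -m creep '[[0,0,0,-0.02,0,0,0],[0,0,0,-0.04,0,0,0],[0,0,0,-0.045,0,0,0],[0,0,0,-0.045,0,0,0],[0,0,0,-0.045,0,0,0],[0,0,0,-0.045,0,0,0],[0,0,0,-0.045,0,0,0],[0,0,0,-0.035,0,0,0],[0,0,0,0,0,0,0],[0,0,0,0,0,0,0],[0,0,0,0,0,0,0],[0,0,0,0,0,0,0]]'
python3 - <<'E'
from h import *
o,R=st();im=get_image('wrist');cv2.imwrite('pics/w16.png',im[:,:,::-1])
g=im.astype(int).mean(2);print('col258 rows 150..',[int(v) for v in g[150:360:3,256:260].mean(1)])
for r in(270,290,310):print('row',r,[int(v) for v in g[r-1:r+2,150:366:3].mean(0)])
d=np.array([.477,.190,.36])-o['tool_pos'];print((R.T@d).round(4))
E
```

```text
t: 31.75
tool_pos: [0.5643, -0.1475, 0.3661]
tool_rot: [0.302, -3.122, -0.004]
contact_force: [0.3, -0.3, -3.2]
opening: 0.064
t 31.75 pos [ 0.5643 -0.1475  0.3661] R [[-0.981, -0.192, -0.005], [-0.192, 0.981, 0.002], [0.005, 0.003, -1.0]] F [ 0.3 -0.3 -3.2] op 0.064
col258 rows 150.. [122, 124, 117, 150, 103, 104, 131, 104, 104, 105, 104, 105, 105, 104, 103, 103, 104, 140, 199, 216, 204, 119, 118, 122, 122, 123, 125, 123, 123, 122, 118, 116, 116, 117, 117, 126, 83, 82, 82, 83, 83, 83, 83, 83, 83, 83, 83, 83, 82, 83, 83, 83, 84, 83, 83, 83, 84, 83, 83, 83, 84, 83, 83, 83, 83, 55, 28, 25, 26, 28]
row 270 [94, 93, 51, 25, 22, 22, 21, 91, 105, 111, 76, 70, 72, 72, 74, 75, 76, 76, 75, 76, 77, 78, 78, 79, 79, 80, 80, 80, 81, 81, 82, 82, 82, 83, 83, 82, 82, 82, 83, 83, 83, 86, 86, 87, 88, 87, 87, 80, 81, 80, 79, 78, 78, 77, 77, 75, 75, 73, 73, 72, 71, 71, 71, 105, 112, 96, 23, 22, 20, 29, 34, 95]
row 290 [27, 24, 37, 34, 21, 22, 20, 91, 112, 111, 72, 73, 73, 74, 75, 76, 75, 77, 77, 77, 78, 79, 79, 80, 80, 80, 81, 81, 82, 81, 82, 81, 83, 82, 83, 83, 83, 83, 82, 86, 87, 86, 87, 87, 86, 88, 81, 81, 80, 79, 78, 80, 78, 77, 77, 76, 77, 75, 75, 73, 73, 72, 71, 99, 112, 92, 21, 21, 22, 23, 36, 24]
row 310 [28, 28, 30, 28, 28, 23, 21, 24, 154, 111, 133, 121, 75, 75, 76, 77, 78, 76, 79, 79, 79, 79, 80, 80, 79, 82, 81, 81, 81, 82, 82, 81, 82, 83, 82, 82, 83, 84, 86, 86, 86, 86, 85, 86, 81, 81, 81, 81, 81, 80, 79, 78, 79, 78, 77, 78, 77, 76, 76, 75, 74, 102, 134, 117, 147, 45, 21, 21, 36, 34, 33, 34]
[0.021  0.3479 0.0072]
```

Large flask is held centred (x≈0, y≈0). Carrying it over the hose with the lower rim at about 0.31 m.

```bash
python3 -m creep '[[0,0.001,0.0174,0,0,0,0],[0,0.0021,0.0348,0,0,0,0],[0,0.0021,0.0348,0,0,0,0],[0,0.0021,0.0348,0,0,0,0],[0,0.0021,0.0348,0,0,0,0],[0,0.0021,0.0348,0,0,0,0],[0,0.0021,0.0348,0,0,0,0],[0,0.0021,0.0348,0,0,0,0],[0,0.0021,0.0348,0,0,0,0],[0,0.0021,0.0348,0,0,0,0],[0,0.001,0.0174,0,0,0,0],[0,0,0,0.03,0,0,0],[0,0,0,0.03,0,0,0],[0,0,0,0.03,0,0,0],[0,0,0,0.02,0,0,0],[0,0,0,0,0,0,0],[0,0,0,0,0,0,0],[0,0,0,0,0,0,0],[0,0,0,0,0,0,0],[0,0,0,0,0,0,0]]'
python3 -c "
from h import *
im=foot(.038,n=2)"
```

```text
t: 33.8
tool_pos: [0.4785, 0.1899, 0.2611]
tool_rot: [-0.302, 3.125, 0.001]
contact_force: [-0.6, 1.2, -2.9]
opening: 0.0639
t 33.8 pos [0.4785 0.1899 0.2611] R [[-0.981, -0.192, 0.002], [-0.192, 0.981, 0.001], [-0.002, 0.0, -1.0]] F [-0.6  1.2 -2.9] op 0.0639
(225.0, 121.0, 290.0, 167.0, 2001) world [0.4772 0.1885] tool [ 0.0022 -0.0012  0.2531] [-0.3  0.3  0. ]
t 33.85 pos [0.4784 0.1898 0.2608] R [[-0.981, -0.191, 0.002], [-0.191, 0.981, 0.0], [-0.002, 0.0, -1.0]] F [ 0.3 -1.3 -3.6] op 0.0641
(225.0, 122.0, 291.0, 167.0, 1992) world [0.4779 0.1892] tool [ 0.0011 -0.0006  0.2528] [ 0.2 -0.2 -0. ]
```

```bash
python3 -m creep '[[0,0.0015,-0.0009,0.02,0,0,0],[0,0,0,0.03,0,0,0],[0,0,0,0.03,0,0,0],[0,0,0,0.02,0,0,0],[0,0,0,0.005,0,0,0],[0,0,0,0,0,0,0],[0,0,0,0,0,0,0],[0,0,0,0,0,0,0],[0,0,0,0,0,0,0],[0,0,0,0,0,0,0]]'
python3 -c "
from h import *
im=foot(.038,n=2)"
```

```text
t: 34.9
tool_pos: [0.4771, 0.1887, 0.1556]
tool_rot: [-0.302, 3.126, 0.0]
contact_force: [-0.4, -0.4, -3.6]
opening: 0.0638
t 34.9 pos [0.4771 0.1887 0.1556] R [[-0.981, -0.192, 0.001], [-0.192, 0.981, 0.0], [-0.002, 0.0, -1.0]] F [-0.4 -0.4 -3.6] op 0.0638
(215.0, 132.0, 302.0, 178.0, 2037) world [0.4773 0.1888] tool [0.     0.     0.1476] [-0.5  0.5  0. ]
t 34.95 pos [0.477  0.1887 0.1553] R [[-0.981, -0.192, 0.001], [-0.192, 0.981, 0.0], [-0.001, 0.0, -1.0]] F [ 0.5  0.5 -2.9] op 0.0638
(215.0, 132.0, 302.0, 178.0, 2009) world [0.4771 0.1887] tool [0.     0.     0.1473] [-0.5  0.5  0. ]
```

Aligned to well under 1 mm. Seated TCP z should be about 0.059, so I'll lower to about 0.064 first.

```bash
python3 -m creep '[[0,0,0,0.012,0,0,0],[0,0,0,0.012,0,0,0],[0,0,0,0.012,0,0,0],[0,0,0,0.01,0,0,0],[0,0,0,0.01,0,0,0],[0,0,0,0.01,0,0,0],[0,0,0,0.008,0,0,0],[0,0,0,0.007,0,0,0],[0,0,0,0.005,0,0,0],[0,0,0,0.003,0,0,0],[0,0,0,0.002,0,0,0],[0,0,0,0,0,0,0],[0,0,0,0,0,0,0],[0,0,0,0,0,0,0]]'; python3 -m creep '[[0,0,0,0.002,0,0,0],[0,0,0,0.002,0,0,0],[0,0,0,0,0,0,0],[0,0,0,0,0,0,0],[0,0,0,0,0,0,0]]'
```

```text
t: 36.4
tool_pos: [0.477, 0.1887, 0.0641]
tool_rot: [-0.302, 3.126, 0.0]
contact_force: [0.7, 0.6, -3.6]
opening: 0.0638
t: 36.9
tool_pos: [0.4767, 0.1886, 0.0596]
tool_rot: [-0.302, 3.127, -0.0]
contact_force: [-0.6, -0.4, -2.9]
opening: 0.0637
```

```bash
python3 -m creep '[[0,0,0,0.001,0,0,0],[0,0,0,0,0,0,0],[0,0,0,0,0,0,0]]'; python3 -m creep '[[1,0,0,0,0,0,0],[1,0,0,0,0,0,0],[1,0,0,0,0,0,0],[1,0,0,0,0,0,0],[1,0,0,-0.01,0,0,0],[1,0,0,-0.03,0,0,0],[1,0,0,-0.045,0,0,0],[1,0,0,-0.045,0,0,0],[1,0,0,-0.045,0,0,0],[1,0,0,-0.045,0,0,0],[1,0,0,-0.03,0,0,0],[1,0,0,0,0,0,0],[1,0,0,0,0,0,0],[1,0,0,0,0,0,0],[1,0,0,0,0,0,0]]'
python3 - <<'E'
from h import *
o,R=st();im=get_image('wrist');k=calibration('wrist')
P={'S':(.478,.3614,.02,.026,.052),'M':(.6055,.2657,.026,.032,.062),'L':(.477,.1887,.032,.038,.084)}
a=cv2.resize(im[:,:,::-1],(800,600),interpolation=cv2.INTER_CUBIC)
b=get_image('scene')[:,:,::-1];t=get_image('top')[:,:,::-1]
for n,(x,y,r,f,h) in P.items():   # thin overlay of the rim expected when seated square
    q=np.array([proj(X,k) for X in sides((x,y),r,(h+.008,))])*800/512
    if n!='L': cv2.polylines(a,[q.astype(np.int32)],True,(0,255,0),1)
    print(n,'rim px at',(q.mean(0)).round())
b=cv2.resize(b[230:330,205:325],(360,300),interpolation=cv2.INTER_CUBIC)
a[300:,440:]=b
cv2.imwrite('pics/fin.png',a)
g=im.astype(int).mean(2)
q=np.array([proj(X,k) for X in sides(P['L'][:2],.0305,(.092,))]);print('L expected rim box',q.min(0).round(),q.max(0).round())
c=int(q[:,0].mean());print('col',c,[(r,int(g[r,c-1:c+2].mean())) for r in range(int(q[:,1].min())-10,int(q[:,1].max())+10,2)])
E
```

```text
t: 37.2
tool_pos: [0.477, 0.1887, 0.0596]
tool_rot: [-0.302, 3.127, 0.0]
contact_force: [-3.6, -1.4, 5.5]
opening: 0.064
t: 38.7
tool_pos: [0.4759, 0.1884, 0.3065]
tool_rot: [0.302, -3.124, 0.001]
contact_force: [0.3, -0.4, -0.3]
opening: 0.0855
t 38.7 pos [0.4759 0.1884 0.3065] R [[-0.981, -0.192, -0.003], [-0.192, 0.981, -0.001], [0.004, -0.0, -1.0]] F [ 0.3 -0.4 -0.3] op 0.0855
S rim px at [629. 293.]
M rim px at [468. 428.]
L rim px at [403. 256.]
L expected rim box [229. 134.] [287. 191.]
col 257 [(124, 71), (126, 65), (128, 84), (130, 89), (132, 87), (134, 148), (136, 145), (138, 62), (140, 62), (142, 66), (144, 71), (146, 78), (148, 90), (150, 70), (152, 62), (154, 60), (156, 59), (158, 68), (160, 86), (162, 95), (164, 96), (166, 94), (168, 104), (170, 97), (172, 114), (174, 96), (176, 105), (178, 104), (180, 106), (182, 106), (184, 106), (186, 106), (188, 106), (190, 108), (192, 224), (194, 145), (196, 107), (198, 108), (200, 108)]
```

View pics/fin.png

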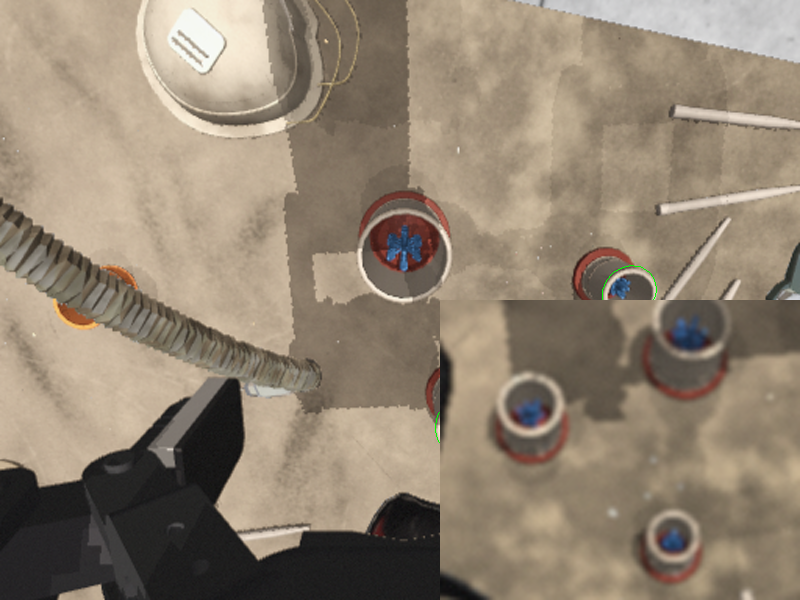

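Large flask rim sits at rows 135–192.5 (134–191 expected if seated). The small flask's rim lies on its green overlay, and the inset shows all three upright on their feet with the wax centred. The gripper is well clear, so I'm handing in.

```bash
python3 -c "
from station import finish_job
print(finish_job())"
```

```text
the job is handed in; nothing more can be done
None
```

All three wax trees are closed up: the small, medium and large steel flasks are each down over their own base. I lowered the small one first, then the medium, then the large, and handed in at about 39 s. I did not touch the short steel flask or the green and orange look-alikes.

**Contact when setting down:**

| Flask | Upward contact force |
|---|---|
| small | 12.6 N, with about 7 N sideways |
| medium | about 1.5 N |
| large | about 5.5 N |

**Last checks:**
- **Seating:** The wrist and scene pictures show all three flasks upright and concentric on their feet, with the wax centred inside.
- **Rim height:** The large rim came within about 1–2 pixels of where it should be when seated. The small rim matched the fitted-rim overlay. The medium rim fell outside the last wrist picture, so it rests on the earlier wrist view and the scene inset.

**Readings that disagreed:**
- **Small flask:** Its tool height at contact was about 1–2 mm above the computed seated height. I put that down to the 2–3 mm scatter in the pose readings, because the picture after release showed it square and concentric.
- **Small base:** One position reading on approach was about 3–5 mm off because the arm was still settling. I re-measured before lowering.

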